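# Take the grinding jar off the shaker

## Task

The grinding jar is locked in the shaker's twist-lock collar: hold it by its arch handle, turn it anticlockwise (seen from above) and feel with light upward pulls, never wrenching it, until its two lugs come under the gaps of the collar. Lift it straight out and set it down gently, upright and wholly on the round cork mat, and let go only when it stands there. Leave the marker, sample jar, hex keys, beaker and valve where they are.

Things in the scene. Friction and masses are not known exactly. Their poses are not given: they have to be found in the camera images.
- jar: Plain steel grinding jar with lid, loose, 0.3 to 0.7 kg, 78 mm across, 88 mm high to the lid's top, 130 mm with the arch handle on it. Origin: centre of its underside; z up; x along the handle's bar. It looks the same after a half turn.
- jar_handle (a point): Centre of the handle's bar, on the jar's axis, 125 mm above its underside; axes as the jar's. The bar is straight, along x, 64 mm long, 12 mm thick (y), 10 mm high, with 32 mm free below it; its two uprights leave 48 mm free between them.
- jar_lug (a point): Outer end of one of the jar's two lugs, 50 mm out from the axis along the jar's +x; the other lies across, at -x: right below the bar's ends. Each is 21 mm wide and 6 mm high, 4 to 10 mm above the jar's underside.
- shaker: Bench shaker, fixed: grey housing 144 x 144 mm, its top 50 mm above the bench. Origin: centre of its underside, on the axis of the jar's place; z up. More than 45 N between jar and shaker (collar included) counts as wrenching; the jar is out when its underside is over 25 mm above the seat.
- shaker_seat (a point): Centre of the flat seat, 54 mm above the bench, where the jar stands inside an aluminium collar, 114 mm across, top 71 mm above the bench. The collar's inward rim (inner radius 42 mm) lies 2 mm over the lugs: the jar turns freely but cannot rise, except at the rim's two gaps.
- collar_top (a point): Centre of the collar's top. Two gaps in its rim, half a turn apart, each 30 mm wide, let the lugs pass within about 0.08 rad of their middle. The angle of the gaps differs each time and is NOT reported (this point's yaw is the housing's): the jar must turn anticlockwise (growing yaw) by 0.3 to 1.45 rad from its start; turned too far it locks again and can be turned back.
- mat: Round cork mat, fixed, 150 mm across, 6 mm thick, flat on the bench to the left or right of the shaker. Origin: centre of its underside. More than 45 N between jar and mat counts as dropping or pressing it.
- marker: Whiteboard marker, loose, lying on the bench, 19 x 136 x 21 mm. Bystander.
- sample_jar: Small sample jar with black screw cap, loose, upright, 43 mm across, 62 mm high. Bystander. Origin: centre of its underside.
- hex_keys: Dark blue hex key holder, loose, 26 x 90 x 22 mm. Bystander.
- beaker: Small glass beaker, loose, upright, 75 mm across, 86 mm high. Bystander. Origin: centre of its underside.
- valve: Dark printed valve body, loose, 36 x 117 x 42 mm. Bystander.

How it is judged (in metres and radians):
On the way, in this order (a step that is already met when the one before it is completed fails the run):
1. the jar is out of the collar, its underside more than 25 mm above the seat and still upright (z of jar in the frame of shaker above 0.079 m and angle between jar's own z axis and vertical below 0.35 rad), for 0.2 s.
2. the jar is set down on the mat, its underside within 4 mm of the mat and its axis within 27 mm of the mat's centre, while the fingers still hold it (height (world z) of jar below 0.01 m and horizontal distance between jar and mat below 0.027 m and contact force between the fingers and jar above 1 N), for 0.1 s.
At the end, for the whole second after the job is handed in: The jar stands released, upright (within 0.05 rad) and at rest on the cork mat, its axis within 27 mm of the mat's centre, so that foot and lugs are on the mat (horizontal distance between jar and mat below 0.027 m and height (world z) of jar between 0.002 and 0.01 m and angle between jar's own z axis and vertical below 0.05 rad and linear speed of jar below 0.02 m/s); the robot touches nothing.
It fails at once if the jar is wrenched: more than 45 N between jar and shaker (contact force between jar and shaker above 45 N).
It fails at once if the jar is dropped or pressed onto the mat: more than 45 N between them (contact force between jar and mat above 45 N).
It fails at once if the jar is tipped by more than 0.5 rad (angle between jar's own z axis and vertical above 0.5 rad).
It fails at once if a bystander is moved by more than 25 mm (distance of any of marker, sample_jar, hex_keys, beaker, valve from where it was at the start of the episode above 0.025 m).
It also fails if it takes over 64 s, if anything falls off the work surface, if the arm or the gripper's body presses on something with over 40 N, if the wrist force passes 120 N, or if a joint passes its speed limit or range.

## Robot

A 7-joint arm with a two-finger parallel gripper is mounted at the origin on a cart in front of the work surface, level with it; the furniture and walls round the work are solid. World frame = base frame: x ahead of the robot, y to its left, z up, the work surface at z = 0. Lengths are in m, angles in degrees, forces in N, time in s.
With the tool pointing down it reaches from about 0.425 to 0.875 m from the base axis. Payload 4.7 kg.
Tool frame: the origin (TCP) lies between the finger pads; the fingertips stand env.tip_reach ahead of it and the grasp point (between the pads) lies 2 mm behind it (env.tip_reach is the distance from the TCP to the fingertips, in m); z points along the fingers, y is the line along which they close (so a half turn about z gives the same grasp; the last joint's range is limited). The gripper opens to 87 mm and grips with 3 to 60 N. Pads are 19 mm wide; open, the fingers measure 117 mm over their backs; the gripper's body (75 mm by 190 mm) begins 51 mm behind the grasp point.
Start: joints at [-67.26, 18.392, -4.016, 83.108, 1.295, 78.541, -3.26], TCP at [0.243, 0.603, 0.24] pointing down, gripper open.
Joint ranges: [-163.93, 163.93], [-17.29, 119.83], [-79.2, 71.16], [3.27, 140.29], [-89.18, 269.18], [5.43, 117.66], [-154.24, 154.24]. Speed limits (degrees/s): [147.25, 147.25, 180, 180, 180, 180, 180].

## Interface

Orientations are given as [roll, pitch, yaw] about the fixed x, y, z axes, in that order (R = Rz(yaw) Ry(pitch) Rx(roll)).
In Python, from cell import env gives the robot as it stands.
- The arm moves only by the tool move_tool, called after "Call:" as a command line: name --argument value ..., lists and objects as JSON in quotes. Schema: {"type":"object","properties":{"steps":{"type":"array","items":{"type":"number"},"minItems":5,"maxItems":40},"grip_n":{"type":"number"},"only":{"type":"string"},"quiet":{"type":"boolean"},"lines":{"type":"string"}},"required":["steps"],"additionalProperties":false}. steps is one flat list of numbers that holds 1 to 8 rows one after another, with no inner brackets; each row has 5 numbers: dx, dy, dz in m, then a turn about the tool's z in degrees, then the finger opening in m; each row is the pose to reach, as a shift and turn from the pose commanded when the call began, along the tool's axes at that moment; what a row does not reach only later rows make up. A row lasts 1/12 s, in which the tool goes at most 0.0417 m and 7.16 degrees, less where a joint would pass 70% of its speed; a pose out of reach is approached as far as the arm can. The fingers move at their own pace and stop on an object; grip_n is the grip in N (left out, the last holds). Time passes only in rows, so rows that do not move let the fingers close. The tool returns the time, the measured TCP pose, the force, the opening and the grip force at its end. only (a regular expression) keeps the lines of the reply that match it, lines (a string "A,B") keeps lines A to B, and quiet returns only ok. Input that does not fit is refused with a message, and nothing moves.
- env.get_obs(): the state, without advancing time (a new reading comes with each control period).
- env.read_camera(name): name is "scene" or "top" or "wrist"; returns a dict with "color" (400x640x3 uint8, blue, green, red), "fx", "fy", "cx", "cy" (pixels), "world_from_camera" (4x4, takes a point from camera to world coordinates). Camera axes: x right, y down, z forward; pixel columns grow to the right and rows downward; lengths in m; the calibration is good to about 2 mm. A picture is of the moment at which its call begins. There is no depth.
- env.sign_off(): hands the job in; it is judged then, once.
The state is a dict: "time_s": time; "qpos": joint angles; "joint_velocities": joint speeds; "effort": joint torques, N m; "tool_pos": TCP position; "tool_rot": TCP orientation; "force": force on the tool from outside, world axes, zero at the start; "wrist_torque": the same for the moment, N m; "grip_width": finger opening in m; "grasp_force": force on a finger pad.
Only numpy, scipy, OpenCV 4.12 (cv2) and the standard library are available. Lean on these libraries where they do the work, as an engineer would, in place of code of your own. Each camera call takes 0.05 s, during which the arm holds its last target. There are 200 camera calls.

## Working session

There is one attempt and no reset: what is moved stays moved. The work goes in short steps, Python scripts to look and compute and a tool call to move; the robot and the scene stay as the last step left them, time stands still between calls to the robot, and variables do not carry over. Pictures are saved under pics/ and viewed, at most 10 in all, crops included, and the job is handed in when it is done.

```bash
ls; mkdir -p pics
```

Create h.py:
```python
import numpy as np, cv2
from cell import env
def snap(n,f):
    c=env.read_camera(n); cv2.imwrite('pics/'+f,c['color']); np.savez('pics/'+f+'.npz',**{k:v for k,v in c.items() if k!='color'}); return c
def ray(f,u,v):
    c=np.load('pics/'+f+'.npz'); T=c['world_from_camera']
    d=T[:3,:3]@np.array([(u-c['cx'])/c['fx'],(v-c['cy'])/c['fy'],1]); return T[:3,3],d/np.linalg.norm(d)
def atz(f,u,v,z):
    o,d=ray(f,u,v); return o+d*(z-o[2])/d[2]
def tri(*obs):
    A=np.zeros((3,3));b=np.zeros(3)
    for o in obs:
        p,d=ray(*o); M=np.eye(3)-np.outer(d,d); A+=M;b+=M@p
    return np.linalg.solve(A,b)
```

Run:
```python
from h import *
for n in('top','scene'): snap(n,n+'1.png')
o=env.get_obs(); print(o,env.tip_reach)
```

```text
cell.py
pics
{'time_s': 0.1, 'qpos': array([-67.25996952,  18.43575643,  -4.01676298,  83.16640625,
         1.29634075,  78.54052991,  -3.2588304 ]), 'joint_velocities': array([ 0.01586105, -0.01662959, -0.03032992, -0.11726544,  0.02110769,
        0.03842701, -0.07571253]), 'effort': array([-5.70712709e-04, -4.92567408e+01, -4.05931827e-01, -3.13399565e+01,
       -6.42127614e-02,  3.94348183e-02,  5.33203502e-05]), 'tool_pos': array([0.24265072, 0.60252198, 0.23857352]), 'tool_rot': array([-1.79902617e+02,  6.27080769e-03,  1.58072142e+02]), 'force': array([ 0.20198718, -0.05200516, -0.57336043]), 'wrist_torque': array([-0.02927251, -0.00489105, -0.01489159]), 'grasp_force': 0.0, 'grip_width': 0.08689905073367797} 0.017
```

View pics/top1.png

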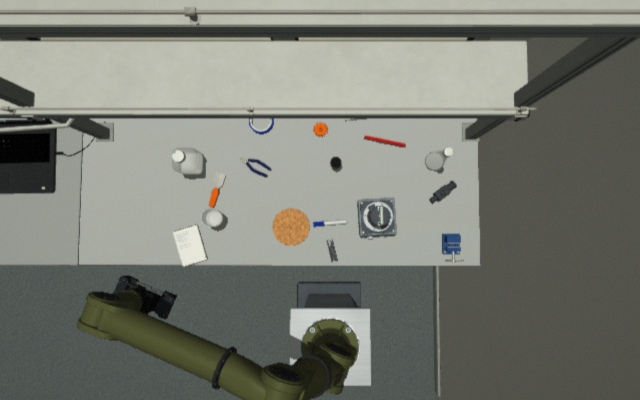

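View pics/scene1.png

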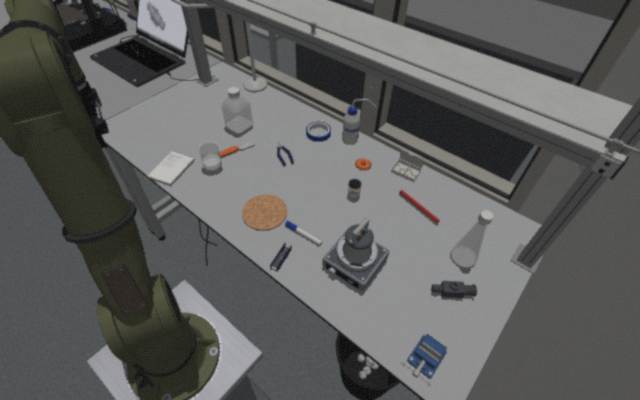

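Top view: mat at about (291,227), jar/shaker at (377,217), marker at (330,223), hex keys at (333,250). Scene view: mat at (265,212), jar handle at about (361,230). I'll enlarge both around the work.

Run:
```python
from h import *
a=cv2.imread('pics/top1.png')[185:255,340:420]; b=cv2.imread('pics/scene1.png')[205:305,310:400]
f=lambda i,w,h:cv2.resize(i,(w,h),interpolation=cv2.INTER_CUBIC)
A=f(a,400,350);B=f(b,400,444)
c=np.zeros((444,800,3),np.uint8);c[:350,:400]=A;c[:,400:]=B;cv2.imwrite('pics/c1.png',c)
# mat centres
for n in('top','scene'):
    h=cv2.cvtColor(cv2.imread(f'pics/{n}1.png'),cv2.COLOR_BGR2HSV)
    m=cv2.inRange(h,(5,70,60),(20,255,255)); k,l,s,ce=cv2.connectedComponentsWithStats(m)
    i=1+s[1:,4].argmax(); print(n,s[i],ce[i],atz(n+'1.png',*ce[i],.006))
print(atz('top1.png',377,217,.179))
```

```text
top [ 272  208   38   38 1108] [290.566787   226.39891697] [0.47398232 0.15562793 0.006     ]
scene [ 242  195   45   35 1246] [264.11155698 211.97351525] [0.47037764 0.1537711  0.006     ]
[ 0.50648801 -0.16948803  0.179     ]
```

View pics/c1.png

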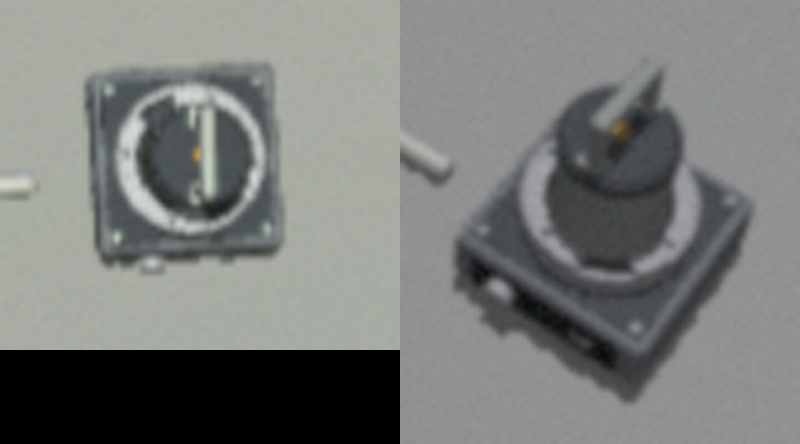

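Run:
```python
from h import *
T,S='top1.png','scene1.png'
c=tri((T,381.6,215.4),(S,362,226.5)); print('bar',c)
a,b=atz(T,381.6,206.4,c[2]),atz(T,381.6,224.4,c[2]); print(a,b)
print('mat tri',tri((T,290.57,226.4),(S,264.1,212)))
from scipy.spatial.transform import Rotation as R
o=env.get_obs(); Rm=R.from_euler('xyz',o['tool_rot'],degrees=True).as_matrix(); print(Rm)
t=np.array([c[0],c[1],.32]); print(Rm.T@(t-o['tool_pos']))
```

```text
bar [ 0.51261873 -0.1863477   0.18095662]
[ 0.54464475 -0.1859943   0.18095662] [ 0.47988364 -0.1856392   0.18095662]
mat tri [0.47348971 0.15654489 0.00075316]
[[-9.27654786e-01  3.73438501e-01 -5.33191133e-04]
 [ 3.73438866e-01  9.27653382e-01 -1.61756968e-03]
 [-1.09446241e-04 -1.69966055e-03 -9.99998550e-01]]
[-0.54504062 -0.63111958 -0.08029425]
```
Bar at (0.5126,-0.186,0.181). Jar handle expected z .054+.125=.179. Good.

Create to.py:
```python
import sys,numpy as np
from cell import env
from scipy.spatial.transform import Rotation as R
def to(t):
    o=env.get_obs(); M=R.from_euler('xyz',o['tool_rot'],degrees=True).as_matrix()
    print('shift',np.round(M.T@(np.array(t)-o['tool_pos']),4),'yaw',np.round(o['tool_rot'],2),'pos',np.round(o['tool_pos'],4),'q',np.round(o['qpos'],0),'F',np.round(o['force'],1),'tau',np.round(o['wrist_torque'],2),'t',o['time_s'])
if __name__=='__main__': to([float(v) for v in sys.argv[1:4]])
```

Call:
move_tool --steps '[-0.036, -0.019, -0.01, 7, 0.087, -0.073, -0.038, -0.02, 14, 0.087, -0.11, -0.057, -0.03, 21, 0.087, -0.147, -0.076, -0.04, 28, 0.087, -0.184, -0.095, -0.05, 35, 0.087, -0.22, -0.114, -0.06, 42, 0.087, -0.256, -0.133, -0.07, 49, 0.087, -0.292, -0.152, -0.08, 56, 0.087]'

```text
time_s: 0.77
tool_pos: [0.4542, 0.3551, 0.3185]
tool_rot: [-180.0, 0.0, 101.7]
force: [1.5, 0.6, 0.0]
grip_width: 0.0868
grasp_force: 0.0
```

```bash
python3 to.py .5126 -.186 .32;python3 to.py .49 .08 .32
```

```text
shift [-0.5416 -0.0529 -0.0015] yaw [-179.98    0.    101.73] pos [0.4542 0.3551 0.3185] q [-52.   8.  12.  87.  -2.  85. -28.] F [1.5 0.6 0. ] tau [-0.09  0.01 -0.01] t 0.7667
shift [-0.2766 -0.0209 -0.0015] yaw [-179.98    0.    101.73] pos [0.4542 0.3551 0.3185] q [-52.   8.  12.  87.  -2.  85. -28.] F [1.5 0.6 0. ] tau [-0.09  0.01 -0.01] t 0.7667
```

Call:
move_tool --steps '[-0.035, -0.003, 0, 7, 0.087, -0.07, -0.005, 0, 14, 0.087, -0.105, -0.008, 0, 21, 0.087, -0.14, -0.011, 0, 28, 0.087, -0.175, -0.014, 0, 35, 0.087, -0.21, -0.016, 0, 42, 0.087, -0.245, -0.019, 0, 49, 0.087, -0.277, -0.021, 0, 56, 0.087]'

```text
time_s: 1.43
tool_pos: [0.4906, 0.0793, 0.3181]
tool_rot: [-180.0, 0.0, 45.7]
force: [0.5, 0.2, 0.1]
grip_width: 0.0871
grasp_force: 0.0
```

```bash
python3 to.py .45 -.186 .33
```

```text
shift [-0.2181  0.1563 -0.0119] yaw [-1.7999e+02  1.0000e-02  4.5670e+01] pos [0.4906 0.0793 0.3181] q [-39.  -3.  25.  98.   1.  85. -58.] F [0.5 0.2 0.1] tau [-0.17  0.12 -0.06] t 1.4333
```

Call:
move_tool --steps '[-0.022, 0.025, 0, 6, 0.087, -0.044, 0.05, 0, 12, 0.087, -0.065, 0.075, 0, 18, 0.087, -0.087, 0.1, 0, 24, 0.087, -0.109, 0.126, 0, 30, 0.087, -0.131, 0.151, 0.005, 36, 0.087, -0.152, 0.176, 0.01, 41, 0.087, -0.174, 0.201, 0.018, 45.7, 0.087]'

```text
time_s: 2.1
tool_pos: [0.515, -0.1846, 0.3004]
tool_rot: [-180.0, -0.1, 0.1]
force: [0.3, 0.3, -1.4]
grip_width: 0.0872
grasp_force: 0.0
```

```bash
python3 to.py .5126 -.186 .30
```

Run:
```python
from h import *
snap('wrist','w1.png')
```

```text
shift [-0.0024  0.0014  0.0004] yaw [-1.7998e+02 -7.0000e-02  1.4000e-01] pos [ 0.515  -0.1846  0.3004] q [-22.   4.  42.  94.  -3.  83. -70.] F [ 0.3  0.3 -1.4] tau [-0.06  0.13  0.01] t 2.1
```

View pics/w1.png

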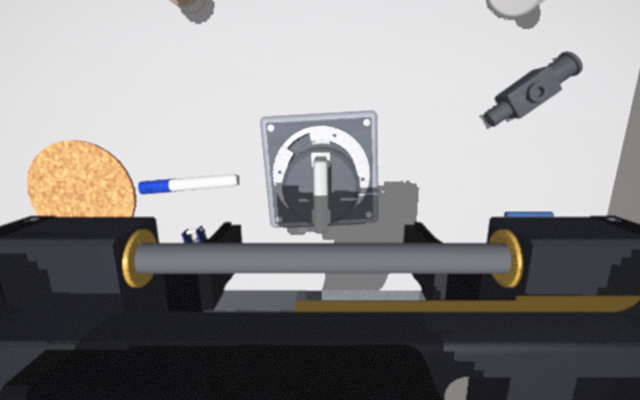

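The wrist view shows the bar from (320,155) to (320,220). The collar around (320,173) has a gap at its upper left, near (290,150). I'll zoom in.

Run:
```python
from h import *
a=cv2.imread('pics/w1.png')[100:240,250:390]
a=cv2.convertScaleAbs(cv2.resize(a,(588,588),interpolation=cv2.INTER_CUBIC),alpha=1.6); cv2.imwrite('pics/w1c.png',a)
```

```text
(no output)
```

View pics/w1c.png

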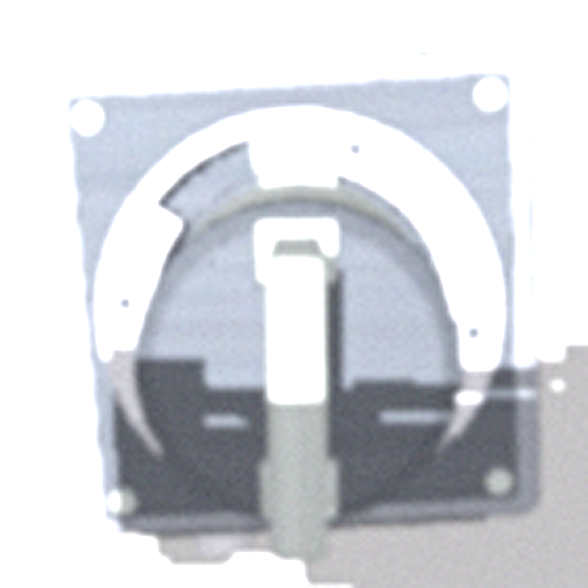

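Run:
```python
from h import *
p=lambda x,y,z:atz('w1.png',250+x/4.2,100+y/4.2,z)[:2]
print(np.load('pics/w1.png.npz')['world_from_camera'].round(3))
P=np.array([p(*q,.071) for q in[(92,300),(300,104),(507,300),(150,165),(445,160)]])
s=np.linalg.lstsq(np.c_[2*P,np.ones(5)],(P**2).sum(1),rcond=None)[0]; c=s[:2]; print('collar',c,np.sqrt(s[2]+c@c))
for q in[(163,205),(183,222),(248,145),(255,187)]:
    d=p(*q,.071)-c; print(np.hypot(*d),np.degrees(np.arctan2(d[1],d[0])))
a,b=p(297,252,.184),p(297,553,.184);print('bar',a,b,(a+b)/2,np.linalg.norm(a-b),np.degrees(np.arctan2(*(a-b)[::-1])))
print('bar tri',tri(('top1.png',381.6,215.4),('scene1.png',362,226.5),('w1.png',250+297/4.2,100+403/4.2)))
# mat
print('mat wrist',atz('w1.png',81,186,.006))
```

```bash
python3 to.py .513 -.186 .179
```

```text
[[ 0.003 -0.971 -0.238  0.579]
 [-1.    -0.003 -0.    -0.184]
 [-0.     0.238 -0.971  0.445]
 [ 0.     0.     0.     1.   ]]
collar [ 0.51297635 -0.18277317] 0.05850897410682092
0.048821083077205917 50.77657939219599
0.041659662390239105 51.01784446590426
0.049333097404941906 16.765556317368343
0.03794681630662289 19.04604988933604
bar [ 0.5455648  -0.18253716] [ 0.48366875 -0.18263848] [ 0.51461677 -0.18258782] 0.061896124934526696 0.09379147685820192
bar tri [ 0.51356776 -0.18493912  0.17913468]
mat wrist [0.48508942 0.15397214 0.006     ]
shift [ 0.0002 -0.0074  0.1196] yaw [ 1.7969e+02  8.0000e-02 -6.0000e-01] pos [ 0.5129 -0.1927  0.2987] q [-22.   5.  42.  94.  -3.  83. -70.] F [-2.1 -4.1 -1.1] tau [-0.45  0.32 -0.04] t 2.15
```

Call:
move_tool --steps '[0, 0, 0, 0, 0.05, 0, 0, 0, 0, 0.05, 0, 0, 0, 0, 0.05]' --grip_n 6

```text
time_s: 2.4
tool_pos: [0.5151, -0.1816, 0.3001]
tool_rot: [-179.9, 0.0, 0.5]
force: [0.1, 0.5, -0.0]
grip_width: 0.0739
grasp_force: 0.0
```

```bash
python3 to.py .5133 -.1832 .177
```

```text
shift [-0.0018  0.0017  0.1231] yaw [-1.7995e+02  2.0000e-02  5.1000e-01] pos [ 0.5151 -0.1816  0.3001] q [-22.   4.  42.  94.  -3.  83. -70.] F [ 0.1  0.5 -0. ] tau [-0.07  0.2  -0.02] t 2.4
```

Call:
move_tool --steps '[0, 0, 0.025, 0, 0.05, 0, 0, 0.05, 0, 0.05, 0, 0, 0.065, 0, 0.05, 0, 0, 0.075, 0, 0.05, 0, 0, 0.08, 0, 0.05, 0, 0, 0.08, 0, 0.05, 0, 0, 0.08, 0, 0.05, 0, 0, 0.08, 0, 0.05]' --grip_n 6

```text
time_s: 3.07
tool_pos: [0.5157, -0.1831, 0.2215]
tool_rot: [180.0, -0.1, 0.4]
force: [0.5, -0.0, 0.2]
grip_width: 0.0501
grasp_force: 0.0
```

```bash
python3 to.py .5133 -.1832 .177
```

```text
shift [-0.0025  0.0001  0.0445] yaw [ 1.7999e+02 -1.2000e-01  4.0000e-01] pos [ 0.5157 -0.1831  0.2215] q [-22.   7.  42. 101.  -5.  74. -68.] F [ 0.5 -0.   0.2] tau [-0.08  0.17  0.05] t 3.0667
```

Call:
move_tool --steps '[0, 0, 0, 0, 0.05, 0, 0, 0, 0, 0.05, 0, 0, 0, 0, 0.05]' --grip_n 6

```text
time_s: 3.32
tool_pos: [0.5152, -0.1832, 0.2208]
tool_rot: [-180.0, -0.1, 0.4]
force: [-0.4, -0.5, -0.1]
grip_width: 0.0498
grasp_force: 0.0
```

```bash
python3 to.py .5133 -.1832 .177
```

```text
shift [-0.0019 -0.      0.0438] yaw [-1.8e+02 -6.0e-02  3.6e-01] pos [ 0.5152 -0.1832  0.2208] q [-22.   7.  42. 101.  -5.  74. -68.] F [-0.4 -0.5 -0.1] tau [-0.07  0.2   0.03] t 3.3167
```

Settled. I'll descend to the bar and close with a light grip.

Call:
move_tool --steps '[-0.002, 0, 0.015, 0, 0.05, -0.002, 0, 0.03, 0, 0.05, -0.002, 0, 0.04, 0, 0.05, -0.002, 0, 0.044, 0, 0.05, -0.002, 0, 0.044, 0, 0.05, -0.002, 0, 0.044, 0, 0.05, -0.002, 0, 0.044, 0, 0.025]' --grip_n 6

```text
time_s: 3.9
tool_pos: [0.5135, -0.1833, 0.177]
tool_rot: [180.0, -0.1, 0.4]
force: [-0.3, 1.2, 0.7]
grip_width: 0.0475
grasp_force: 0.0
```

Call:
move_tool --steps '[0, 0, 0, 0, 0.01, 0, 0, 0, 0, 0.01, 0, 0, 0, 0, 0, 0, 0, 0, 0, 0, 0, 0, 0, 0, 0, 0, 0, 0, 0, 0, 0, 0, 0, 0, 0, 0, 0, 0, 0, 0]' --grip_n 6

```text
time_s: 4.57
tool_pos: [0.513, -0.1829, 0.1763]
tool_rot: [-180.0, -0.0, 0.4]
force: [0.5, -0.3, 0.4]
grip_width: 0.0118
grasp_force: 6.0
```

```bash
python3 to.py .5133 -.1832 .177
```

```text
shift [ 0.0003  0.0003 -0.0007] yaw [-1.7998e+02 -1.0000e-02  3.8000e-01] pos [ 0.513  -0.1829  0.1763] q [-21.   9.  42. 104.  -7.  69. -67.] F [ 0.5 -0.3  0.4] tau [ 0.1   0.08 -0.01] t 4.5667
```

Call:
move_tool --steps '[0, 0, 0, 0, 0, 0, 0, 0, -3, 0, 0, 0, 0, -7, 0, 0, 0, 0, -11, 0, 0, 0, 0, -15, 0, 0, 0, 0, -18, 0, 0, 0, 0, -20, 0, 0, 0, 0, -20, 0]' --grip_n 25

```text
time_s: 5.23
tool_pos: [0.5129, -0.1833, 0.1763]
tool_rot: [180.0, 0.0, 20.4]
force: [0.5, 0.0, 0.3]
grip_width: 0.0115
grasp_force: 25.0
```

```bash
python3 to.py .5133 -.1832 .177
```

```text
shift [ 0.0004  0.0001 -0.0007] yaw [179.99   0.    20.41] pos [ 0.5129 -0.1833  0.1763] q [-19.   9.  40. 104.  -6.  69. -47.] F [0.5 0.  0.3] tau [-0.11  0.11  0.02] t 5.2333
```

Call:
move_tool --steps '[0, 0, 0, -2, 0, 0, 0, 0, -5, 0, 0, 0, 0, -9, 0, 0, 0, 0, -12, 0, 0, 0, 0, -13.5, 0, 0, 0, 0, -13.5, 0, 0, 0, 0, -13.5, 0, 0, 0, 0, -13.5, 0]'

```text
time_s: 5.9
tool_pos: [0.5129, -0.1832, 0.1763]
tool_rot: [180.0, 0.0, 33.8]
force: [0.1, 0.4, 0.3]
grip_width: 0.0118
grasp_force: 25.0
```

```bash
python3 to.py .5133 -.1832 .177
```

```text
shift [ 0.0004  0.0002 -0.0007] yaw [179.99   0.    33.8 ] pos [ 0.5129 -0.1832  0.1763] q [-18.   9.  38. 104.  -6.  69. -34.] F [0.1 0.4 0.3] tau [-0.2   0.18  0.06] t 5.9
```

Call:
move_tool --steps '[0, 0, -0.001, 0, 0, 0, 0, -0.002, 0, 0, 0, 0, -0.0025, 0, 0, 0, 0, -0.003, 0, 0, 0, 0, -0.003, 0, 0]'

```text
time_s: 6.32
tool_pos: [0.5127, -0.183, 0.1791]
tool_rot: [-180.0, 0.0, 33.9]
force: [0.4, 0.7, -2.1]
grip_width: 0.0117
grasp_force: 25.0
```

```bash
python3 to.py .5133 -.1832 .177
```

```text
shift [0.0004 0.0005 0.0021] yaw [-1.7998e+02  1.0000e-02  3.3860e+01] pos [ 0.5127 -0.183   0.1791] q [-18.   9.  38. 104.  -6.  69. -34.] F [ 0.4  0.7 -2.1] tau [-0.13  0.11 -0.03] t 6.3167
```

Call:
move_tool --steps '[0, 0, -0.001, 0, 0, 0, 0, -0.002, 0, 0, 0, 0, -0.002, 0, 0, 0, 0, -0.002, 0, 0]'

```text
time_s: 6.65
tool_pos: [0.513, -0.1831, 0.1814]
tool_rot: [180.0, -0.0, 33.9]
force: [0.6, -0.3, -4.0]
grip_width: 0.0117
grasp_force: 25.0
```

```bash
python3 to.py .5133 -.1832 .177
```

```text
shift [0.0002 0.0002 0.0044] yaw [ 1.7999e+02 -2.0000e-02  3.3870e+01] pos [ 0.513  -0.1831  0.1814] q [-18.   9.  38. 104.  -6.  69. -34.] F [ 0.6 -0.3 -4. ] tau [-0.07  0.17  0.01] t 6.65
```

Call:
move_tool --steps '[0, 0, -0.001, 0, 0, 0, 0, -0.002, 0, 0, 0, 0, -0.003, 0, 0, 0, 0, -0.004, 0, 0, 0, 0, -0.004, 0, 0]'

```text
time_s: 7.07
tool_pos: [0.5131, -0.1832, 0.1856]
tool_rot: [180.0, -0.0, 33.9]
force: [-0.7, -0.1, -3.7]
grip_width: 0.0115
grasp_force: 25.0
```

```bash
python3 to.py .5133 -.1832 .177
```

```text
shift [0.0002 0.0001 0.0086] yaw [ 1.7998e+02 -3.0000e-02  3.3870e+01] pos [ 0.5131 -0.1832  0.1856] q [-18.   8.  38. 104.  -6.  70. -34.] F [-0.7 -0.1 -3.7] tau [-0.06  0.18  0.  ] t 7.0667
```

The jar is rising freely with only its weight (about 4 N) on the tool, so I'll lift it out.

Call:
move_tool --steps '[0, 0, -0.004, 0, 0, 0, 0, -0.01, 0, 0, 0, 0, -0.018, 0, 0, 0, 0, -0.028, 0, 0, 0, 0, -0.04, 0, 0, 0, 0, -0.052, 0, 0, 0, 0, -0.062, 0, 0, 0, 0, -0.07, 0, 0]' --grip_n 30

```text
time_s: 7.73
tool_pos: [0.5134, -0.1833, 0.2572]
tool_rot: [179.9, -0.1, 33.9]
force: [0.8, 0.2, -3.3]
grip_width: 0.0113
grasp_force: 30.0
```

Call:
move_tool --steps '[0, 0, -0.005, 0, 0, 0, 0, -0.008, 0, 0, 0, 0, -0.01, 0, 0, 0, 0, -0.01, 0, 0, 0, 0, -0.01, 0, 0]'

```text
time_s: 8.15
tool_pos: [0.5127, -0.183, 0.2648]
tool_rot: [-180.0, 0.0, 33.9]
force: [-0.1, 0.0, -4.9]
grip_width: 0.0117
grasp_force: 30.0
```

```bash
python3 to.py .4735 .155 .265
```

Run:
```python
from h import *
snap('wrist','w2.png')
h=cv2.cvtColor(cv2.imread('pics/w2.png'),cv2.COLOR_BGR2HSV)
m=cv2.inRange(h,(5,70,60),(20,255,255)); k,l,s,ce=cv2.connectedComponentsWithStats(m)
i=1+s[1:,4].argmax(); print(s[i],ce[i],atz('w2.png',*ce[i],.006))
```

```text
shift [ 1.559e-01 -3.025e-01 -1.000e-04] yaw [-1.7997e+02  3.0000e-02  3.3870e+01] pos [ 0.5127 -0.183   0.2648] q [-19.   5.  39.  97.  -3.  79. -36.] F [-0.1  0.  -4.9] tau [-0.11  0.11 -0.05] t 8.15
[    0     0   127   102 10610] [63.45702168 44.80367578] [0.46603998 0.14839687 0.006     ]
```

View pics/w2.png

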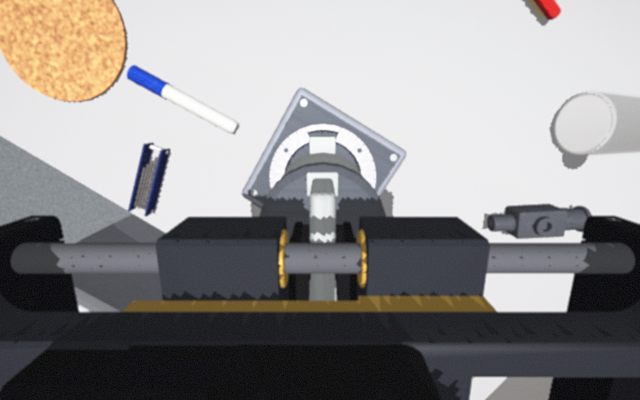

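The jar is out and hanging upright from the bar at (322,190). I'll carry it straight across to the mat.

Call:
move_tool --steps '[0.004, -0.008, 0, 0, 0, 0.014, -0.027, 0, 0, 0, 0.028, -0.054, 0, 0, 0, 0.044, -0.085, 0, 0, 0, 0.06, -0.116, 0, 0, 0, 0.076, -0.147, 0, 0, 0, 0.092, -0.178, 0, 0, 0, 0.106, -0.206, 0, 0, 0]'

```text
time_s: 8.87
tool_pos: [0.485, 0.0501, 0.2651]
tool_rot: [-179.9, -0.0, 34.0]
force: [0.5, -0.3, -4.9]
grip_width: 0.0114
grasp_force: 30.0
```

Call:
move_tool --steps '[0.014, -0.027, 0, 0, 0, 0.026, -0.05, 0, 0, 0, 0.036, -0.07, 0, 0, 0, 0.043, -0.084, 0, 0, 0, 0.047, -0.092, 0, 0, 0, 0.05, -0.097, 0, 0, 0, 0.05, -0.097, 0, 0, 0, 0.05, -0.097, 0, 0, 0]'

```text
time_s: 9.53
tool_pos: [0.4737, 0.1544, 0.2651]
tool_rot: [180.0, 0.0, 33.8]
force: [-0.7, -0.0, -4.1]
grip_width: 0.0118
grasp_force: 30.0
```

Call:
move_tool --steps '[0, 0, 0, 0, 0, 0, 0, 0, 0, 0, 0, 0, 0, 0, 0]'

```text
time_s: 9.78
tool_pos: [0.4738, 0.1544, 0.2653]
tool_rot: [180.0, -0.0, 33.8]
force: [0.3, -1.0, -3.2]
grip_width: 0.0118
grasp_force: 30.0
```

Run:
```python
from h import *
snap('wrist','w3.png');snap('scene','s3.png');snap('top','t3.png')
cv2.imwrite('pics/s3c.png',cv2.resize(np.hstack([cv2.imread('pics/s3.png')[130:270,190:340],cv2.imread('pics/w3.png')[60:200,245:395]]),None,fx=2.6,fy=2.6,interpolation=cv2.INTER_CUBIC))
```

```bash
python3 to.py .4735 .155 .265
```

```text
shift [-0.0002 -0.0001  0.0003] yaw [ 1.800e+02 -1.000e-02  3.382e+01] pos [0.4737 0.155  0.2653] q [-39.  -1.  18. 103.   0.  79. -78.] F [-0.1  0.3 -3.7] tau [-0.09  0.13  0.01] t 9.9333
```

View pics/w3.png

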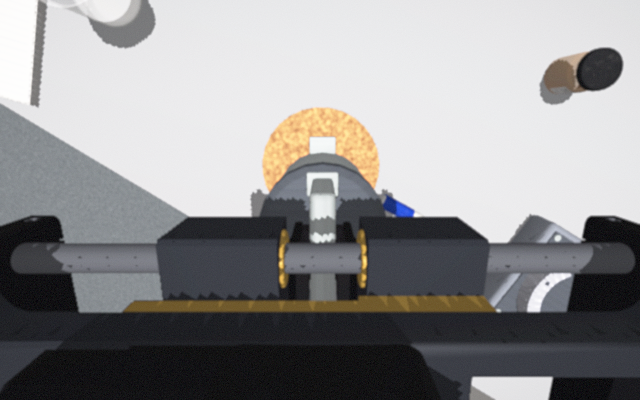

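View pics/s3c.png

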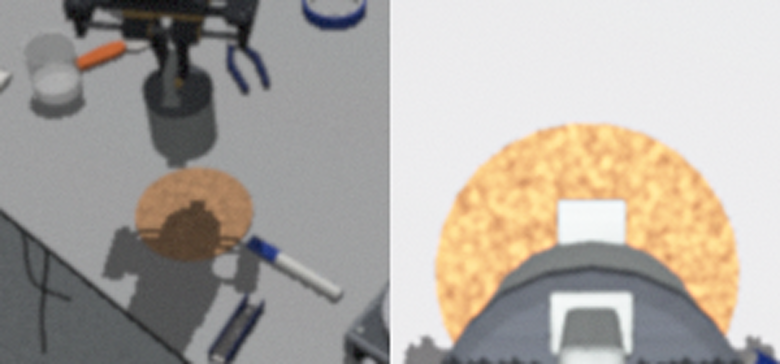

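The jar hangs upright over the mat; the mat's edge runs through (262,162), (322,107) and (380,162). I'll refine its centre.

Run:
```python
from h import *
im=cv2.imread('pics/w3.png');h=cv2.cvtColor(im,cv2.COLOR_BGR2HSV)
m=cv2.inRange(h,(5,60,60),(25,255,255))[:190]; ed=[]
for v in range(112,180,3):
    u=np.flatnonzero(m[v,250:392])+250
    if len(u): ed+=[(u[0],v),(u[-1],v)]
P=np.array([atz('w3.png',*q,.006)[:2] for q in ed])
s=np.linalg.lstsq(np.c_[2*P,np.ones(len(P))],(P**2).sum(1),rcond=None)[0];c=s[:2];print(c,np.sqrt(s[2]+c@c))
```

```bash
python3 to.py .4735 .155 .139
```

```text
[0.47477198 0.15854728] 0.07322096704115287
shift [-2.000e-04 -1.000e-04  1.263e-01] yaw [ 1.800e+02 -1.000e-02  3.382e+01] pos [0.4737 0.155  0.2653] q [-39.  -1.  18. 103.   0.  79. -78.] F [-0.1  0.3 -3.7] tau [-0.09  0.13  0.01] t 9.9333
```

Call:
move_tool --steps '[0, 0, 0.006, 0, 0, 0, 0, 0.02, 0, 0, 0, 0, 0.04, 0, 0, 0, 0, 0.06, 0, 0, 0, 0, 0.08, 0, 0, 0, 0, 0.097, 0, 0, 0, 0, 0.11, 0, 0, 0, 0, 0.118, 0, 0]'

```text
time_s: 10.6
tool_pos: [0.4724, 0.1549, 0.1451]
tool_rot: [-180.0, 0.2, 33.9]
force: [-0.6, -0.6, -3.7]
grip_width: 0.0114
grasp_force: 30.0
```

Call:
move_tool --steps '[0, 0, 0.005, 0, 0, 0, 0, 0.008, 0, 0, 0, 0, 0.01, 0, 0, 0, 0, 0.011, 0, 0, 0, 0, 0.011, 0, 0, 0, 0, 0.011, 0, 0, 0, 0, 0.011, 0, 0]'

```text
time_s: 11.18
tool_pos: [0.4739, 0.1556, 0.1368]
tool_rot: [180.0, -0.1, 33.9]
force: [0.2, -0.5, -3.9]
grip_width: 0.0114
grasp_force: 30.0
```

```bash
python3 to.py .474 .156 .128
```

```text
shift [ 0.0003 -0.0003  0.0088] yaw [ 1.800e+02 -7.000e-02  3.387e+01] pos [0.4739 0.1556 0.1368] q [-39.   4.  18. 112.  -2.  64. -76.] F [ 0.2 -0.5 -3.9] tau [-0.13  0.09  0.04] t 11.1833
```

Call:
move_tool --steps '[0, 0, 0.001, 0, 0, 0, 0, 0.002, 0, 0, 0, 0, 0.003, 0, 0, 0, 0, 0.004, 0, 0, 0, 0, 0.005, 0, 0, 0, 0, 0.006, 0, 0, 0, 0, 0.006, 0, 0, 0, 0, 0.006, 0, 0]' --grip_n 20

```text
time_s: 11.85
tool_pos: [0.4735, 0.1554, 0.1302]
tool_rot: [-180.0, 0.0, 33.9]
force: [0.1, 0.3, -4.0]
grip_width: 0.0116
grasp_force: 20.0
```

Call:
move_tool --steps '[0, 0, 0.0005, 0, 0, 0, 0, 0.001, 0, 0, 0, 0, 0.0015, 0, 0, 0, 0, 0.002, 0, 0, 0, 0, 0.002, 0, 0, 0, 0, 0.002, 0, 0, 0, 0, 0.002, 0, 0]'

```text
time_s: 12.43
tool_pos: [0.4736, 0.1555, 0.1283]
tool_rot: [-180.0, -0.0, 33.9]
force: [-0.2, -0.2, -3.3]
grip_width: 0.012
grasp_force: 20.0
```

Call:
move_tool --steps '[0, 0, 0.0005, 0, 0, 0, 0, 0.001, 0, 0, 0, 0, 0.001, 0, 0, 0, 0, 0.001, 0, 0, 0, 0, 0.001, 0, 0]' --grip_n 12

```text
time_s: 12.85
tool_pos: [0.474, 0.1557, 0.1283]
tool_rot: [-180.0, -0.1, 33.9]
force: [-3.0, -0.1, 6.1]
grip_width: 0.0117
grasp_force: 12.0
```

The jar has touched down, with 6 N upward and the descent stopped. I'll relax the grip, then release straight up.

Call:
move_tool --steps '[0, 0, 0, 0, 0, 0, 0, 0, 0, 0, 0, 0, 0, 0, 0, 0, 0, 0, 0, 0]' --grip_n 4

```text
time_s: 13.18
tool_pos: [0.4739, 0.1558, 0.1277]
tool_rot: [-180.0, -0.1, 33.9]
force: [-2.6, -0.1, 4.5]
grip_width: 0.012
grasp_force: 4.0
```

Call:
move_tool --steps '[0, 0, -0.0005, 0, 0.02, 0, 0, -0.0005, 0, 0.03, 0, 0, -0.0005, 0, 0.045, 0, 0, -0.0005, 0, 0.05, 0, 0, -0.0005, 0, 0.05, 0, 0, -0.0005, 0, 0.05, 0, 0, -0.0005, 0, 0.05, 0, 0, -0.0005, 0, 0.05]'

```text
time_s: 13.85
tool_pos: [0.4736, 0.1554, 0.1278]
tool_rot: [180.0, -0.0, 33.9]
force: [-0.5, 0.3, -0.1]
grip_width: 0.049
grasp_force: 0.0
```

Call:
move_tool --steps '[0, 0, -0.005, 0, 0.05, 0, 0, -0.015, 0, 0.05, 0, 0, -0.03, 0, 0.05, 0, 0, -0.05, 0, 0.05, 0, 0, -0.075, 0, 0.05, 0, 0, -0.1, 0, 0.05, 0, 0, -0.12, 0, 0.05, 0, 0, -0.14, 0, 0.05]'

```text
time_s: 14.52
tool_pos: [0.4738, 0.1554, 0.2704]
tool_rot: [180.0, -0.1, 33.9]
force: [0.3, 0.7, -0.5]
grip_width: 0.0499
grasp_force: 0.0
```

Call:
move_tool --steps '[0, 0, 0, 0, 0.05, 0, 0, 0, 0, 0.05, 0, 0, 0, 0, 0.05, 0, 0, 0, 0, 0.05, 0, 0, 0, 0, 0.05, 0, 0, 0, 0, 0.05]'

```text
time_s: 15.02
tool_pos: [0.4731, 0.1552, 0.2669]
tool_rot: [-180.0, 0.1, 33.9]
force: [0.7, 0.7, -0.0]
grip_width: 0.0501
grasp_force: 0.0
```

Run:
```python
from h import *
a=snap('wrist','w4.png')['color'];b=snap('scene','s4.png')['color']
cv2.imwrite('pics/f4.png',np.hstack([cv2.resize(a,(400,250)),cv2.resize(b[130:270,150:374],(400,250))]))
```

```text
(no output)
```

View pics/f4.png

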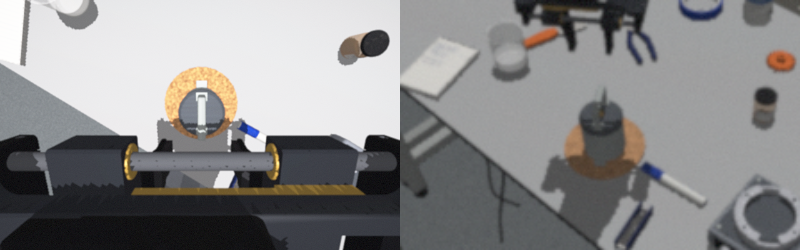

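The jar stands upright in the middle of the mat (wrist half about (201,103), scene half about (603,140)). The gripper is clear and the bystanders have not moved.

```bash
python3 -c "
from cell import env; print(env.sign_off())"
```

```text
the job is handed in; nothing more can be done
None
```

The jar was unlocked with a turn of about 33.5° anticlockwise, lifted straight out and set down upright in the middle of the cork mat; it was released and the job handed in at about 15 s, though sign-off returned no verdict.

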